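# Wedge the tool rest into the grinder's dovetail way

## Robot

A 7-joint arm with a two-finger parallel gripper is mounted at the origin on the work surface. World frame = base frame: x ahead of the robot, y to its left, z up, the work surface at z = 0. Lengths are in m, angles in degrees, forces in N, time in s.
With the tool pointing down it reaches from about 0.35 to 0.775 m from the base axis. Payload 3.1 kg.
Tool frame: the origin (TCP) lies on the centre line of the jaws, within the pads' length; the fingertips stand 17 mm ahead of it and the grasp point (between the pads) lies 2 mm behind it (robot.tip_reach is the distance from the TCP to the fingertips, in m); z points along the fingers, y is the direction in which the jaws open and shut (so a half turn about z gives the same grasp; the last joint's range is limited). The gripper opens to 85 mm and grips with 20 to 120 N. Pads are 22 mm wide; open, the fingers measure 114 mm over their backs; the gripper's body (76 mm by 85 mm) begins 54 mm behind the grasp point. The pads swing forward as they close: fully open they stand 13 mm farther back than shut.
Start: joints at [-75.957, 17.813, 0.802, 86.603, -0.252, 75.585, -1.558], TCP at [0.156, 0.528, 0.248] pointing down, gripper open.
Joint ranges: [-154.91, 154.91], [-16.99, 109.72], [-72.82, 74.43], [7.12, 147.25], [-82.49, 262.49], [11.32, 116.49], [-174.64, 174.64]. Speed limits (degrees/s): [159.86, 159.86, 180, 180, 180, 180, 180].

## Interface

Orientations are given as [roll, pitch, yaw] about the fixed x, y, z axes, in that order (R = Rz(yaw) Ry(pitch) Rx(roll)).
In Python, from station import robot, fingers, vision, workorder, recognise gives the robot as it stands. Calls block until the motion is done:
- robot.move_to(position, orientation): joint-space move of the TCP to a pose.
- robot.line_to(position, orientation=None, velocity=0.15, f_stop=None): straight line of the TCP; orientation=None keeps the orientation; velocity is the mean speed in m/s. With f_stop (N) it stops when the force on the tool has changed by that much, and returns True; else False.
- robot.move_j(angles): joint-space move.
- fingers.gripper_to(opening, force=None): opening from 0.0 (shut) to 1.0 (fully open); force is the grip in N (None keeps the last); returns when the fingers have stopped.
- robot.pause(seconds).
- robot.inverse_kinematics(position, orientation): joint angles nearest the present ones, or None.
- vision.grab_frame(name): name is "scene" or "side" or "wrist"; returns the picture (420x560x3 uint8, red, green, blue); there is no depth.
- vision.calibration(name): a dict with "mtx" (3x3 intrinsics, pixels), "extrinsics" (4x4, takes a point from world to camera coordinates); the wrist camera has in their place "T_tool_cam" (4x4, takes a point from camera to tool coordinates, whose origin is the TCP and whose axes are the flange's). Camera axes: x right, y up, looking along -z (the intrinsics and any distortion apply to the point x, -y, -z); pixel columns grow to the right and rows downward; lengths in m; the calibration is good to about 2 mm. A picture is of the moment at which its call begins: read the wrist's pose just before it. calibration takes no time and is no camera call.
A pose or a line that the arm cannot do raises robot.PlanningError and nothing moves.
- workorder.close_job(): hands the job in, once; it reports no verdict.
Trained networks look in the newest picture that a camera, given by its name, has taken for a name from the list of things; names that differ only in an ending like _2 or _b are one class to them, and where a whole thing is asked for, a point or a joint stands for the part that bears it (a point fixed in the world has none). Each returns a list of dicts, best first, with "p" (0 to 1); they miss things now and then, are a little off and sometimes report something else, mostly with a low value. They report only what shows in the picture. A call takes as long as a camera call. They do not tell look-alikes from the thing itself.
- recognise(label, camera): "rect" ([centre column, centre row, width, height] in pixels, round what is visible of it).
Readings, each from a call of its own:
- robot.current_time_s(): time.
- robot.current_joint_positions(): joint angles.
- robot.current_dq(): joint speeds.
- robot.current_joint_torque(): joint torques, N m.
- robot.current_tool_pos(): TCP position.
- robot.current_eef_rot(): TCP orientation.
- robot.current_contact_force(): force on the tool from outside, world axes, zero at the start.
- robot.current_torque(): the same for the moment, N m.
- robot.current_finger_gap(): opening from 0.0 (shut) to 1.0 (fully open).
Only numpy, scipy, OpenCV 4.12 (cv2) and the standard library are available. Lean on these libraries where they do the work, as an engineer would, in place of code of your own. Each camera call takes 0.05 s, during which the arm holds its last target. There are 200 camera calls.

## Task

Take the tool rest out of the wooden tray, set its dovetailed foot into the open mouth of the tapered way in front of the grinding wheel, narrow end first, and slide it towards the wheel until it wedges properly tight by itself, without overstraining the spring-backed brass gib. Let go and leave it sitting flat in the way; leave the angle pieces and the tub where they are.

Things in the scene. Friction and masses are not known exactly. Their poses are not given: they have to be found in the camera images.
- rest_grip (a point): Centre of the tool rest's orange grip lug, 34 long (x) x 12 wide (y) x 32 high, on a blue plate 90 x 60 x 6 whose top is 16 below this point. x = forward, towards the wheel when fitted; z up. Lug rear face and plate rear edge are flush, 17 behind this point; plate front edge 73 ahead; foot underside 41 below. The loose rest (0.4 to 0.55 kg) starts standing on its foot in the tray.
- rest_foot (a point): Centre of the rest's dovetail foot at its underside, 33 ahead of rest_grip; same axes. Foot 50 long, 14 high, under a 5 neck and the plate. Underside edges: straight at y = -16; tapered at y = +22 (rear end) to +10 (front end), i.e. 1 in 4. Both flanks lean inwards going up, 30 degrees from vertical.
- way_mouth (a point): On the flat floor of the way of the fixed grinder, 60 above the bench, where the fixed jaw begins. x = along the way to the wheel, z up. Floor 90 wide, from x = -80 (apron, open from above: a foot can be set down here) to 130. Steel fixed jaw x = 0 to 125, straight, at y = -16. Jaws stand 16 high and overhang 7: the foot enters only along x. Wheel's nearest point: x = 140.
- way_home (a point): On the way's floor and centreline, 60 past way_mouth, same axes: where rest_foot first touches the gib on average. The brass gib on the +y side (90 long, closing in 1 in 4) is set lengthwise by hand, so the true touch lies up to 22 before or after, unmeasured; find it by feel. With the foot on the fixed jaw, rest_foot is at y = 0.
- gib (a joint): How far (m) the foot has pushed the sprung gib aside: 0 untouched, 0.0012 to 0.003 properly tight, above 0.003 overstrained. Spring 8 N/mm; oiled, self-locking. A free push on the lug's rear face along the way of about 16.5 N leaves it properly tight (a quarter of the gib's travel springs back on letting go); under 13.5 N is loose, over 19.5 N overstrains. After touching: 1.6 N per mm of slide.
- tray: Wooden tray fixed on the bench, 300 (x) x 200 (y) outside, walls 24 high and 10 thick, floor 10 thick; origin at the centre of its underside. Holds the rest and one angle piece.
- angle_a_mid (a point): Bystander: dark steel angle piece 40 x 50 x 40 high in the tray; point near its middle, 15 above its underside.
- angle_b_mid (a point): Bystander: a like steel angle piece on the bench; point near its middle, 15 above its underside.
- tub_rim (a point): Bystander: empty red plastic tub, radius 45 and 100 high, on the bench; point at the centre of its mouth.
There are look-alikes about, which are no part of the job. Of the things that look like the part that bears rest_grip, the smallest one is meant.

How it is judged (in metres and radians):
On the way, in this order (a step that is already met when the one before it is completed fails the run):
1. the tool rest's foot has been slid into the mouth of the way, flat on its floor, with the gib not yet pushed (x of rest_grip in the frame of way_mouth between -0.045 and 0.065 m and y of rest_grip in the frame of way_mouth between -0.008 and 0.015 m and z of rest_grip in the frame of way_mouth between 0.037 and 0.046 m and value of joint gib below 0.001 m), for 0.1 s.
2. the rest is wedged tight: it has pushed the gib 1.2 to 3 mm aside (value of joint gib between 0.0012 and 0.003 m), for 0.2 s.
At the end, for the whole second after the job is handed in: The tool rest, let go, sits in the way: it holds the gib pushed 1.2 to 3 mm aside, its foot within 4 mm of the way's centreline and 3 mm of flat on the floor, in line with the way within 0.06 rad and upright within 0.05 rad (all of step 2 and x of rest_grip in the frame of way_mouth between 0.003 and 0.064 m and y of rest_grip in the frame of way_mouth between -0.004 and 0.004 m and z of rest_grip in the frame of way_mouth between 0.038 and 0.044 m and angle between the x axis of rest_grip and the x axis of way_mouth, either way round below 0.06 rad and angle between rest_grip's own z axis and vertical below 0.05 rad); the robot touches nothing.
It fails at once if the gib is overstrained (pushed more than 3 mm aside) (value of joint gib above 0.003 m).
It fails at once if an angle piece or the tub is moved more than 20 mm (distance of any of angle_a_mid, angle_b_mid, tub_rim from where it was at the start of the episode above 0.02 m).
It also fails if it takes over 69 s, if anything falls off the work surface, if the arm or the gripper's body presses on something with over 40 N, if the wrist force passes 120 N, or if a joint passes its speed limit or range.

## Working session

There is one attempt and no reset: what is moved stays moved. The work goes in short steps, each a Python script; the robot and the scene stay as the last script left them, time stands still between calls to the robot, and variables do not carry over. Pictures are saved under pics/ and viewed, about 8 in all and at most 12, crops included, and the job is handed in when it is done.

```bash
ls; mkdir -p pics; python3 - <<'E'
from station import robot, fingers, vision, workorder, recognise
import cv2, numpy as np
ims=[]
for n in("scene","side"):
    im=vision.grab_frame(n); cv2.imwrite(f"pics/{n}0.png",im[:,:,::-1])
    c=vision.calibration(n); print(n,{k:np.round(v,4).tolist() for k,v in c.items()})
    for l in("rest_grip","rest_foot","way_mouth","way_home","gib","tray","angle_a_mid","tub_rim"):
        print(l,[(np.round(d["rect"]).tolist(),round(d["p"],2)) for d in recognise(l,n)])
c=vision.calibration("wrist");print({k:np.round(v,4).tolist() for k,v in c.items()})
print(robot.current_time_s(),robot.current_tool_pos(),robot.current_eef_rot())
E
```

```text
pics
scene {'mtx': [[407.8356, 0.0, 285.3261], [0.0, 407.8356, 204.2184], [0.0, 0.0, 1.0]], 'extrinsics': [[-0.8104, 0.5858, 0.0023, 0.5221], [-0.4266, -0.5928, 0.6831, 0.0273], [0.4015, 0.5526, 0.7303, -1.1342], [0.0, 0.0, 0.0, 1.0]]}
rest_grip [([255.0, 139.0, 47.0, 42.0], 0.93), ([340.0, 146.0, 46.0, 44.0], 0.86), ([290.0, 192.0, 34.0, 23.0], 0.78)]
rest_foot [([339.0, 144.0, 45.0, 40.0], 0.93), ([257.0, 140.0, 46.0, 40.0], 0.92), ([292.0, 193.0, 34.0, 21.0], 0.89), ([355.0, 285.0, 42.0, 20.0], 0.54)]
way_mouth [([418.0, 284.0, 235.0, 154.0], 0.8)]
way_home []
gib [([355.0, 286.0, 39.0, 18.0], 0.63)]
tray [([272.0, 213.0, 135.0, 94.0], 0.63)]
angle_a_mid [([245.0, 211.0, 21.0, 22.0], 0.54)]
tub_rim [([235.0, 343.0, 46.0, 65.0], 0.96)]
side {'mtx': [[465.9944, 0.0, 286.748], [0.0, 465.9944, 213.4995], [0.0, 0.0, 1.0]], 'extrinsics': [[0.7495, -0.662, -0.0022, -0.5254], [0.5167, 0.583, 0.627, -0.1713], [-0.4138, -0.4711, 0.779, -1.1581], [0.0, 0.0, 0.0, 1.0]]}
rest_grip [([277.0, 251.0, 38.0, 40.0], 0.93), ([333.0, 325.0, 56.0, 61.0], 0.79), ([295.0, 250.0, 131.0, 116.0], 0.74), ([222.0, 325.0, 57.0, 60.0], 0.66)]
rest_foot [([277.0, 253.0, 35.0, 41.0], 0.91), ([223.0, 324.0, 55.0, 57.0], 0.75), ([333.0, 322.0, 53.0, 58.0], 0.72)]
way_mouth [([183.0, 162.0, 159.0, 97.0], 0.73)]
way_home [([184.0, 159.0, 159.0, 89.0], 0.83)]
gib [([224.0, 159.0, 33.0, 12.0], 0.43)]
tray [([295.0, 248.0, 131.0, 114.0], 0.89)]
angle_a_mid [([321.0, 234.0, 24.0, 18.0], 0.71)]
tub_rim [([302.0, 127.0, 31.0, 43.0], 0.66)]
{'mtx': [[305.1607, 0.0, 280.3972], [0.0, 305.1607, 208.5362], [0.0, 0.0, 1.0]], 'T_tool_cam': [[0.0001, 0.9646, 0.2636, 0.0666], [1.0, -0.0004, 0.001, 0.0006], [0.0011, 0.2636, -0.9646, -0.125], [0.0, 0.0, 0.0, 1.0]]}
0.9 [0.15554666 0.52757253 0.24831183] [1.79998696e+02 4.32367670e-04 1.63572609e+02]
```

```bash
python3 - <<'E'
import cv2
for n,(r0,r1,c0,c1) in {"scene":(100,385,180,560),"side":(80,365,80,460)}.items():
    im=cv2.imread(f"pics/{n}0.png")[r0:r1,c0:c1]; cv2.imwrite(f"pics/{n}0c.png",cv2.resize(im,None,fx=2,fy=2,interpolation=cv2.INTER_CUBIC))
E
```

```text
(no output)
```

View pics/scene0c.png

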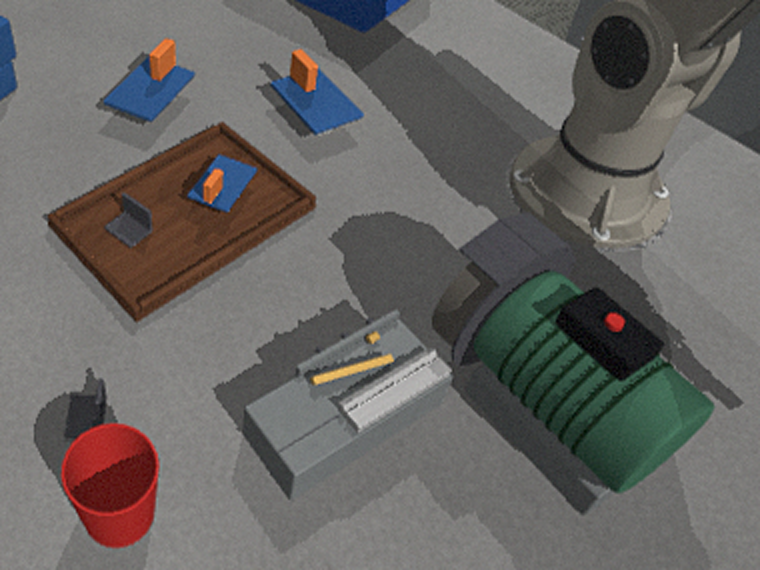

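View pics/side0c.png

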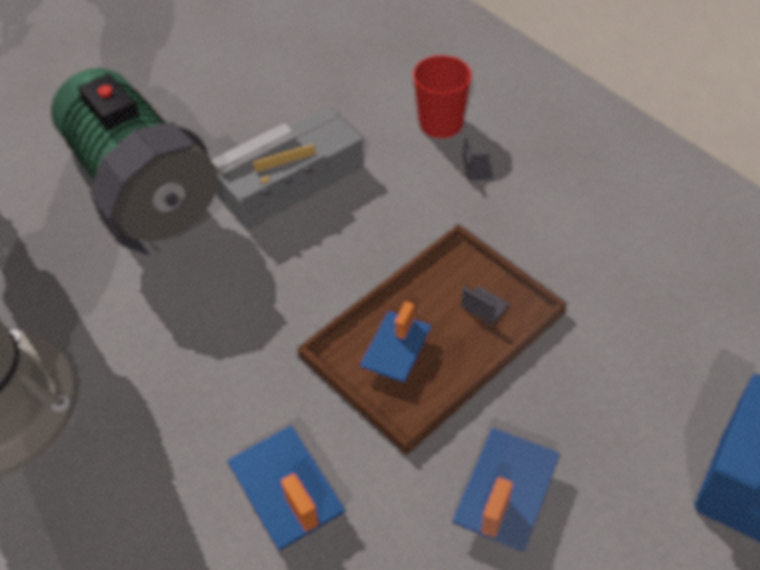

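```bash
cat > h.py <<'E'
from station import robot, fingers, vision, workorder, recognise
import cv2, numpy as np
from scipy.spatial.transform import Rotation as Ro
def P(name, pose=None):
    c=vision.calibration(name)
    if name=="wrist":
        T=np.eye(4); T[:3,3]=pose[0]; T[:3,:3]=Ro.from_euler("xyz",pose[1],degrees=True).as_matrix()
        E=np.linalg.inv(T@c["T_tool_cam"])
    else: E=np.array(c["extrinsics"])
    return np.array(c["mtx"])@np.diag([1,-1,-1])@E[:3]
def tri(P1,a,P2,b):
    X=cv2.triangulatePoints(P1,P2,np.array(a,float).reshape(-1,2).T,np.array(b,float).reshape(-1,2).T); return (X[:3]/X[3]).T
def onz(Pm,px,z):
    px=np.array(px,float).reshape(-1,2); out=[]
    for u,v in px:
        A=np.array([Pm[0]-u*Pm[2],Pm[1]-v*Pm[2]]); out.append(list(np.linalg.solve(A[:,:2],-(A[:,2]*z+A[:,3])))+[z])
    return np.array(out)
def proj(Pm,X):
    X=np.array(X,float).reshape(-1,3); q=Pm@np.c_[X,np.ones(len(X))].T; return (q[:2]/q[2]).T
def pose(): return robot.current_tool_pos(),robot.current_eef_rot()
E
python3 - <<'E'
from h import *
np.set_printoptions(precision=4,suppress=True)
A=np.array([(190,197),(220,155),(257,173),(228,211),(246,411),(291,470), (219,123),(315,200),(138,320),(49,217)])/2+[180,100]
B=np.array([(431,323),(405,381),(361,362),(388,310),(362,140),(340,116), (407,450),(300,350),(459,227),(566,305)])/2+[80,80]
X=tri(P("scene"),A,P("side"),B); print(X)
for n,a in(("scene",A),("side",B)): print(np.abs(proj(P(n),X)-a).max(0))
print(proj(P("scene"),pose()[0]),proj(P("side"),pose()[0]))
E
```

```text
[[ 0.4756 -0.2855  0.0318]
 [ 0.3943 -0.3284  0.0304]
 [ 0.3728 -0.2707  0.0287]
 [ 0.4487 -0.2343  0.0322]
 [ 0.6131  0.0169  0.052 ]
 [ 0.6207  0.0877  0.0472]
 [ 0.3419 -0.3959  0.0147]
 [ 0.3315 -0.1963  0.0133]
 [ 0.6295 -0.1747  0.0074]
 [ 0.6373 -0.3752  0.0163]]
[4.2971 0.1682]
[2.1176 0.1369]
[[765.8873 328.3043]] [[10.0352 77.6853]]
```

```bash
python3 - <<'E'
from h import *
np.set_printoptions(precision=4,suppress=True)
A=np.array([(615,322),(540,222)])/2+[180,100]; B=np.array([(105,91),(160,130)])/2+[80,80]
print(tri(P("scene"),A[:1],P("side"),B[:1]))
for i,(p,y) in enumerate([((0.53,0.06,0.30),0),((0.58,0.04,0.26),0),((0.44,-0.26,0.24),28),((0.47,-0.22,0.22),28)]):
    robot.move_to(p,[180,0,y]); robot.pause(0.2)
    q=pose(); im=vision.grab_frame("wrist"); cv2.imwrite(f"pics/w{i}.png",im[:,:,::-1]); np.save(f"pics/w{i}.npy",np.array(q))
    for l in ("rest_grip","way_mouth","gib"):
        print(i,l,[(np.round(d["rect"]).tolist(),round(d["p"],2)) for d in recognise(l,"wrist")])
    print(robot.current_time_s(),*q,robot.current_joint_positions(),robot.current_contact_force())
a=[cv2.imread(f"pics/w{i}.png") for i in (0,1,2,3)]
cv2.imwrite("pics/way.png",a[0]);
E
```

```text
[[0.3304 0.2018 0.1879]]
0 rest_grip [([527.0, 255.0, 57.0, 69.0], 0.95)]
0 way_mouth [([199.0, 263.0, 251.0, 313.0], 0.87)]
0 gib [([292.0, 210.0, 30.0, 70.0], 0.84)]
3.45 [0.5299 0.0609 0.2998] [-179.9933    0.0172    0.0983] [-42.52    17.7005  45.6038  84.8783 -12.649   82.7168 -86.6501] [-0.3081  0.5606 -0.5358]
1 rest_grip [([527.0, 300.0, 61.0, 59.0], 0.73)]
1 way_mouth [([187.0, 285.0, 252.0, 270.0], 0.56)]
1 gib [([274.0, 262.0, 34.0, 74.0], 0.63)]
4.225 [0.58   0.0406 0.2612] [-179.9347   -0.1037    0.0586] [-36.072   25.3648  45.0202  81.4626 -17.9552  80.4237 -80.8401] [0.2832 0.39   0.1396]
2 rest_grip [([293.0, 213.0, 57.0, 78.0], 0.91), ([448.0, 328.0, 72.0, 122.0], 0.87), ([233.0, 339.0, 58.0, 24.0], 0.59)]
2 way_mouth [([37.0, 46.0, 74.0, 90.0], 0.92)]
2 gib []
5.8833 [ 0.441  -0.2589  0.2399] [-179.996     0.0019   28.1443] [-10.9496  17.6711  50.7059  94.763  -14.1168  74.295  -19.6668] [-0.3434  0.032   0.4248]
3 rest_grip [([467.0, 364.0, 44.0, 113.0], 0.88), ([310.0, 253.0, 58.0, 75.0], 0.72)]
3 way_mouth [([54.0, 69.0, 103.0, 135.0], 0.76)]
3 gib [([17.0, 22.0, 28.0, 39.0], 0.62)]
6.6167 [ 0.4695 -0.2213  0.2205] [179.9413  -0.0006  27.878 ] [-14.5211  19.4628  49.2261  95.4649 -15.3857  72.1201 -24.2299] [-1.0723 -0.3788  0.2917]
```

View pics/w0.png

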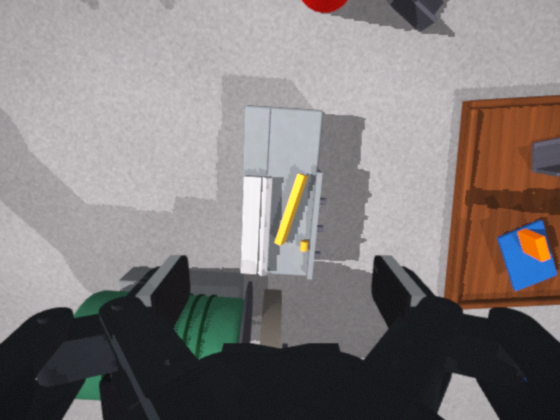

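View pics/w2.png

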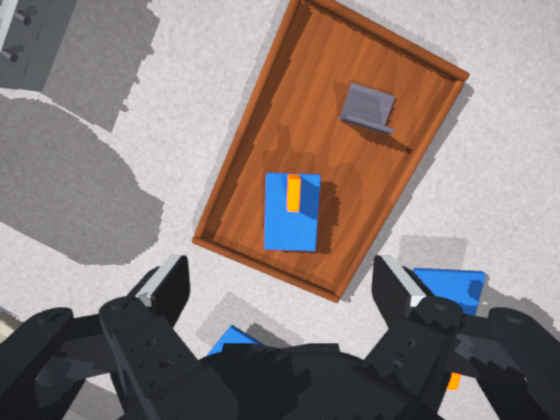

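View pics/w1.png

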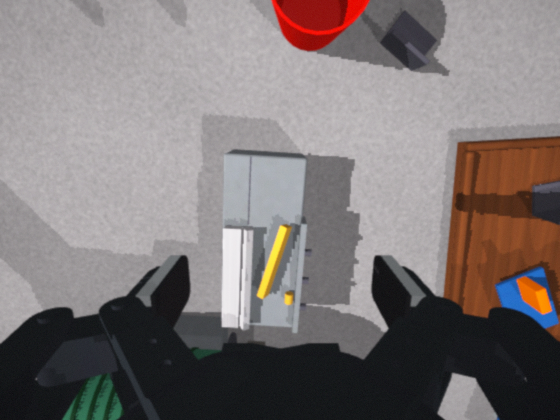

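```bash
cat >> h.py <<'E'
def way_model(cx,cy,yaw,z=0.06):
    R=Ro.from_euler("z",yaw,degrees=True).as_matrix()
    return lambda pts:(np.array(pts,float)/1000)@R.T+[cx,cy,z]
WL=[[(-80,-45,0),(-80,45,0)],[(-80,45,0),(130,45,0)],[(-80,-45,0),(0,-45,0)],[(0,-45,16),(125,-45,16)],[(0,-9,16),(125,-9,16)],[(0,-45,16),(0,-9,16)],[(125,-45,16),(125,-9,16)],[(-80,-16,0),(0,-16,0)]]
E
python3 - <<'E'
from h import *
np.set_printoptions(precision=4,suppress=True)
Q=[np.load(f"pics/w{i}.npy") for i in range(4)]; Pm=[P("wrist",q) for q in Q]
a=[(245,106),(322,110),(268,107),(244,177),(242,273)];b=[(224,153),(305,156),(250,153),(223,228),(222,327)]
print("tri",tri(Pm[0],a,Pm[1],b))
print("z60",onz(Pm[0],a[:3],.06),onz(Pm[1],b[:3],.06))
for i in(2,3):
    im=cv2.imread(f"pics/w{i}.png"); h=cv2.cvtColor(im,cv2.COLOR_BGR2HSV)
    for nm,lo,hi,z in(("blue",100,125,.035),("org",5,20,.067)):
        m=cv2.inRange(h,(lo,150,60),(hi,255,255))
        if nm=="blue": m|=cv2.inRange(h,(5,150,60),(20,255,255))*0
        n,L,S,C=cv2.connectedComponentsWithStats(m)
        ks=[k for k in range(1,n) if S[k,4]>150 and abs(C[k][0]-300)<30 and C[k][1]<270]
        for k in ks:
            cn=cv2.findContours((L==k).astype(np.uint8),0,2)[0][0]; r=cv2.minAreaRect(cn); bx=cv2.boxPoints(r)
            w=onz(Pm[i],bx,z); print(i,nm,S[k],bx.round(1).tolist()); print(w[:,:2].tolist(), w.mean(0))
    
E
```

```text
tri [[0.6181 0.1024 0.0508]
 [0.6143 0.0132 0.0477]
 [0.6174 0.0756 0.0406]
 [0.5374 0.1043 0.0665]
 [0.4167 0.1096 0.0749]]
z60 [[0.6176 0.1014 0.06  ]
 [0.6134 0.0139 0.06  ]
 [0.6165 0.0753 0.06  ]] [[0.6188 0.1006 0.06  ]
 [0.6158 0.015  0.06  ]
 [0.6188 0.0732 0.06  ]]
2 blue [ 265  173   55   78 3401] [[263.3999938964844, 248.6999969482422], [266.20001220703125, 172.5], [319.5, 174.39999389648438], [316.79998779296875, 250.60000610351562]]
[[0.36832126393174636, -0.27516566096864936], [0.4487445479717068, -0.2369656511384077], [0.47425171261565874, -0.2890608977300765], [0.39548848158333083, -0.3310381165263971]] [ 0.4217 -0.2831  0.035 ]
2 org [  193     0   275   302 40893] [[190.0, 240.89999389648438], [297.0, -15.100000381469727], [474.1000061035156, 59.0], [367.1000061035156, 314.8999938964844]]
[[0.35275896940886564, -0.19897768822174863], [0.6069023158303898, -0.18568465397065137], [0.6316149317593435, -0.352718373194515], [0.3649363094606859, -0.40943106778327965]] [ 0.4891 -0.2867  0.067 ]
3 blue [ 282  215   57   77 3311] [[281.3999938964844, 289.8999938964844], [284.0, 214.6999969482422], [338.5, 216.60000610351562], [335.8999938964844, 291.79998779296875]]
[[0.36920732896030134, -0.27566744147763134], [0.4493815727551452, -0.23627305530517198], [0.4745993914393235, -0.2884536350369785], [0.3960928548903506, -0.3317472327896]] [ 0.4223 -0.283   0.035 ]
3 org [306 217  15  41 212] [[306.0, 217.0], [320.0, 217.0], [320.0, 257.0], [306.0, 257.0]]
[[0.46530882044174876, -0.25106134997339835], [0.4715461814602179, -0.2628658491574402], [0.4356620326231561, -0.28345696527429015], [0.42919352174159603, -0.2712071011717711]] [ 0.4504 -0.2671  0.067 ]
```

```bash
python3 - <<'E'
from h import *
np.set_printoptions(precision=4,suppress=True)
W=way_model(0.5364,0.0615,177.5); out=[]
for i in(0,1):
    im=cv2.imread(f"pics/w{i}.png"); Pm=P("wrist",np.load(f"pics/w{i}.npy"))
    r0=90+i*40; big=cv2.resize(im[r0:r0+200,205:345],None,fx=2.8,fy=2.8,interpolation=cv2.INTER_CUBIC)
    for l in WL:
        p=((proj(Pm,W(l))-[205,r0]+.5)*2.8*16).astype(int); cv2.line(big,tuple(map(int,p[0])),tuple(map(int,p[1])),(255,0,255),1,cv2.LINE_AA,4)
    out.append(big)
cv2.imwrite("pics/ov.png",np.hstack(out))
g=np.array([0.4465,-0.2704,0.051]); ori=[180,0,26.7]
fingers.gripper_to(0.5)
robot.move_to(g+[0,0,0.08],ori)
print(robot.line_to(g+[0,0,0.006],velocity=0.08,f_stop=8), pose()[0], robot.current_contact_force())
fingers.gripper_to(0.0,force=60)
print(robot.current_finger_gap(),robot.current_contact_force(),pose())
robot.line_to(g+[0,0,0.13],velocity=0.12); robot.pause(.2)
print(robot.current_finger_gap(),robot.current_contact_force(),robot.current_torque(),robot.current_time_s(),robot.current_joint_positions())
cv2.imwrite("pics/g.png",vision.grab_frame("wrist")[:,:,::-1])
s=vision.grab_frame("side")[:,:,::-1]; cv2.imwrite("pics/gs.png",s)
E
```

```text
False [ 0.4469 -0.2708  0.0575] [-0.3503  0.4833  1.002 ]
0.12480123373406127 [-0.367   0.788   4.1466] (array([ 0.4469, -0.2705,  0.0576]), array([179.963 ,  -0.0512,  26.7086]))
0.12687234758748459 [-0.6483  0.182  -4.4075] [ 0.072  -0.0265 -0.0048] 10.45 [ -8.0155  22.4119  49.3584  98.4515 -18.2013  67.6462 -17.0429]
```

View pics/ov.png

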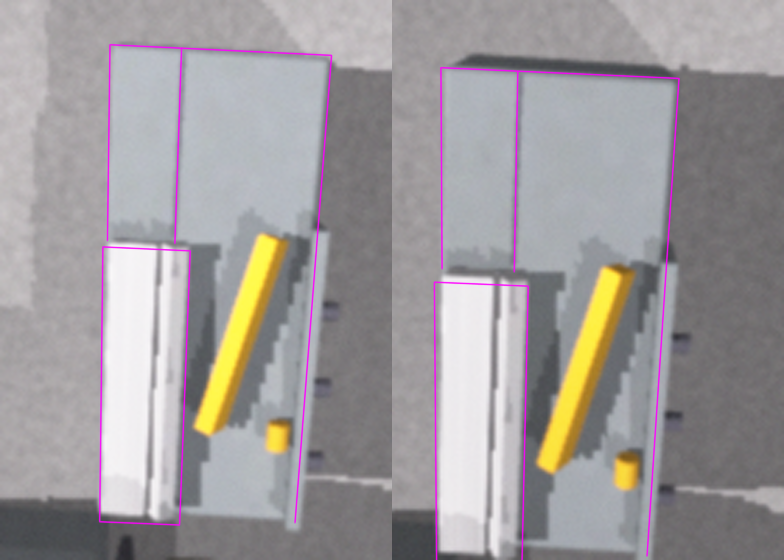

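View pics/g.png

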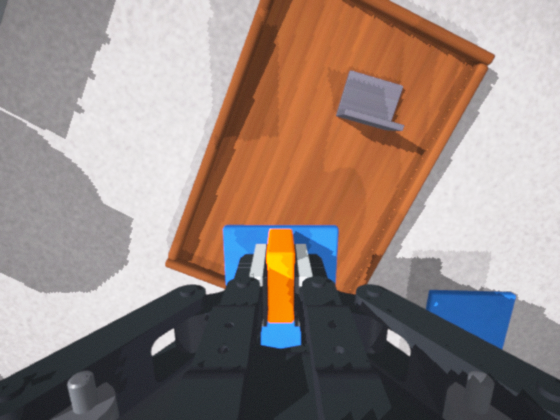

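```bash
cat >> h.py <<'E'
M=np.array([0.5364,0.0615]); YAW=177.5
def wp(x,y,z): # way coordinates in mm -> world TCP
    a=np.deg2rad(YAW); u=np.array([np.cos(a),np.sin(a)]); v=np.array([-u[1],u[0]])
    return np.r_[M+(x*u+y*v)/1000,z/1000]
def inway(p):
    a=np.deg2rad(YAW); u=np.array([np.cos(a),np.sin(a)]); v=np.array([-u[1],u[0]]); d=np.array(p[:2])-M
    return np.round([d@u*1000,d@v*1000,p[2]*1000],2)
E
python3 - <<'E'
from h import *
np.set_printoptions(precision=3,suppress=True)
q=pose(); w=onz(P("wrist",q),[(224,227),(338,226)],q[0][2]-.0225)
R=Ro.from_euler("xyz",q[1],degrees=True).as_matrix(); print("rear edge in tool",(w-q[0])@R*1000)
ori=[180,0,YAW-180]
robot.move_to(wp(-76,3,175),ori); robot.pause(.2); f0=robot.current_contact_force(); print(inway(pose()[0]),f0)
robot.line_to(wp(-76,3,118),velocity=.08)
print(robot.line_to(wp(-76,3,100),velocity=.02,f_stop=5), inway(pose()[0]), robot.current_contact_force(),robot.current_torque(),robot.current_time_s())
cv2.imwrite("pics/d.png",vision.grab_frame("wrist")[:,:,::-1]); np.save("pics/d.npy",np.array(pose()))
E
```

```text
rear edge in tool [[ 16.942 -29.069  22.506]
 [ 17.479  28.979  22.474]]
[-76.02   5.03 175.4 ] [ 0.004  0.108 -4.397]
True [-76.11   2.95 107.61] [-0.166  0.413  5.346] [0.016 0.083 0.032] 13.5667
```

View pics/d.png

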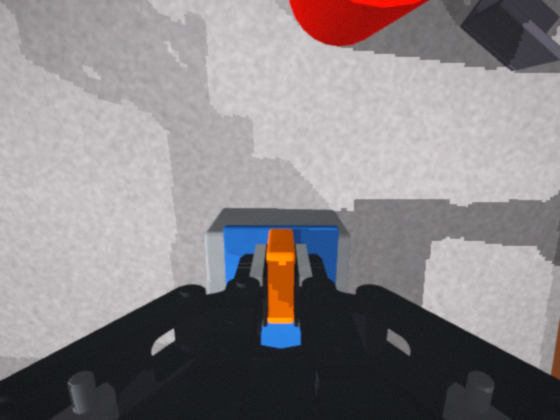

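```bash
python3 - <<'E'
from h import *
np.set_printoptions(precision=3,suppress=True)
def rep(t,s): print(t,s,inway(pose()[0]),robot.current_contact_force(),robot.current_torque(),pose()[1],round(robot.current_time_s(),2))
rep("lift",robot.line_to(wp(-76,3,107.6),velocity=.02))
s=robot.line_to(wp(-20,3,107.6),velocity=.035,f_stop=9); rep("slide",s)
if not s:
    s=robot.line_to(wp(-20,-5,107.6),velocity=.012,f_stop=4); rep("side",s)
E
```

```text
lift False [-76.21   3.01 107.65] [ 0.376 -0.248  1.052] [-0.01  -0.068  0.002] [179.984   0.196  -2.5  ] 13.89
slide False [-19.98   2.95 107.58] [-0.497 -0.123  0.39 ] [ 0.043 -0.127  0.023] [179.989   0.233  -2.496] 15.64
side True [-19.94  -0.55 107.57] [ 0.791 -0.394  4.133] [ 0.035  0.015 -0.029] [179.816   0.227  -2.508] 16.12
```

```bash
python3 - <<'E'
from h import *
np.set_printoptions(precision=3,suppress=True)
def fo(n=5):
    F=[]
    for _ in range(n): F.append(robot.current_contact_force()); robot.pause(.02)
    return np.mean(F,0)
def rep(t,s): print(t,s,inway(pose()[0]),fo(),round(robot.current_time_s(),2),flush=True)
fingers.gripper_to(0.4); rep("open",0)
robot.line_to(wp(-20,0,150),velocity=.1); 
robot.line_to(wp(-64,0,150),velocity=.15); fingers.gripper_to(0.0,force=60)
cv2.imwrite("pics/r.png",vision.grab_frame("wrist")[:,:,::-1])
cv2.imwrite("pics/rs.png",vision.grab_frame("scene")[:,:,::-1])
print(robot.line_to(wp(-64,0,106),velocity=.1,f_stop=8)); robot.pause(.2); rep("behind",0)
print(robot.current_finger_gap())
E
python3 -c "
import cv2,numpy as np
a=cv2.imread('pics/r.png')[150:420,150:420];b=cv2.imread('pics/rs.png')[230:350,280:420]
cv2.imwrite('pics/rr.png',np.hstack([cv2.resize(a,(400,400)),cv2.resize(b,(400,400*120//140))[:400] if 0 else cv2.copyMakeBorder(cv2.resize(b,(400,343)),0,57,0,0,0)]))"
```

```text
open 0 [-19.07  -0.06 106.56] [ 0.436 -0.191  0.154] 16.56
False
behind 0 [-64.66   0.12 106.89] [-0.198 -0.106  0.01 ] 18.98
0.0012705009864407747
```

View pics/rr.png

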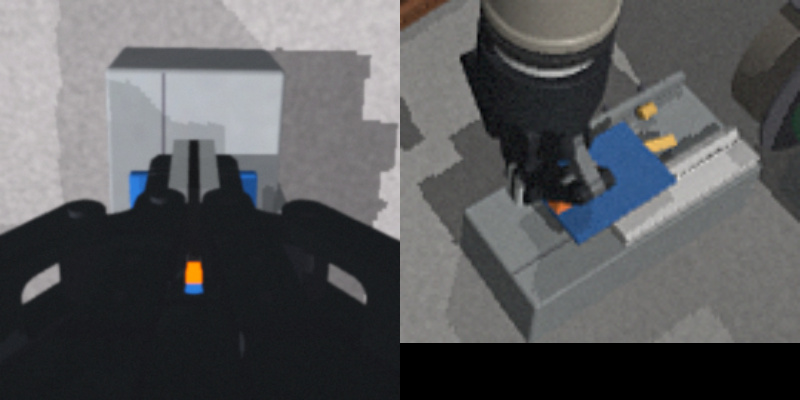

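```bash
python3 - <<'E'
from h import *
np.set_printoptions(precision=2,suppress=True)
U=(wp(1,0,0)-wp(0,0,0))*1000
def fo(n=5):
    F=[]
    for _ in range(n): F.append(robot.current_contact_force()); robot.pause(.02)
    return np.mean(F,0)
f0=fo()
def rep(t,s):
    f=fo()-f0; print(t,s,inway(pose()[0]),f,"push",round(-f@U,2),round(robot.current_time_s(),2),flush=True); return -f@U
END=wp(40,0,106)
s=robot.line_to(wp(-38,0,106),velocity=.012,f_stop=6); F=rep("a",s)
if not s: s=robot.line_to(END,velocity=.012,f_stop=6); F=rep("b",s)
for i in range(8):
    if F>13: break
    s=robot.line_to(END,velocity=.003,f_stop=max(1.0,14-F)); F=rep("c",s)
    if not s: break
E
```

```text
a False [-38.09   0.   106.07] [ 1.45 -0.61  0.58] push 1.48 21.47
b True [-20.13   0.03 105.94] [ 0.89 -0.3   0.73] push 0.9 24.0
c True [-19.01   0.38 107.25] [ 1.82 -0.69  0.97] push 1.84 29.65
c True [-18.51   0.71 107.88] [ 2.94 -0.29  0.29] push 2.95 34.8
c True [-18.32   0.89 108.64] [ 2.3  -0.48  1.27] push 2.32 39.79
c True [-18.1    1.25 109.18] [ 2.72 -0.66  0.58] push 2.74 44.66
c True [-17.99   1.36 109.73] [ 2.5  -0.11  0.76] push 2.51 49.47
c True [-17.87   1.61 110.09] [ 2.24 -0.45  0.76] push 2.26 54.11
c True [-17.8    2.02 110.57] [ 1.71 -0.32  0.97] push 1.73 58.84
c True [-17.61   2.51 111.15] [ 2.53 -0.63  0.66] push 2.56 63.67
```

```bash
python3 - <<'E'
from h import *
U=(wp(1,0,0)-wp(0,0,0))*1000; f0=np.array([-.2,-.1,0])
def F(): return -np.mean([robot.current_contact_force()-f0 for _ in range(3)],0)@U
log=[]; x0,y,z=inway(robot.current_tool_pos()); x=x0; f=F(); k=3.0; log.append((robot.current_time_s(),x,f)); d=1.2
while robot.current_time_s()<66.9:
    x+=d; robot.line_to(wp(x,y,z),velocity=.03); g=F()
    log.append((robot.current_time_s(),x,g,inway(robot.current_tool_pos())[0]))
    k=max((g-f)/d,1.5); f=g
    if f>15.8: break
    d=float(np.clip((16.4-f)/k,.3,2.5))
robot.line_to(wp(inway(robot.current_tool_pos())[0]-15,y,z),velocity=.15)
t=robot.current_time_s()
if f>14 or t>67.3: workorder.close_job()
print(t,f,*[np.round(l,2) for l in log],sep="\n")
E
```

```text
the job is handed in; nothing more can be done
65.475
17.633029154959896
[ 63.68 -17.61   2.03]
[ 63.92 -16.41   4.36 -17.39]
[ 64.18 -13.91   9.82 -16.8 ]
[ 64.42 -11.41  11.8  -16.07]
[ 64.68  -8.91  15.02 -15.24]
[ 64.92  -7.99  15.7  -15.02]
[ 65.18  -7.52  17.63 -14.92]
```

The tool rest is in the way and wedged, and I handed the job in at about 65.5 s of the 69 s allowed. I couldn't read the gib's travel, so that it is properly tight rests on the force readings alone.

- **Pick and placement:** I took the smallest of the three rests out of the tray by its lug and set it down on the apron. I slid it narrow end first into the mouth, brought it over to the fixed jaw and let go. A picture then showed it in the mouth and lined up with the way.
- **Wedging:** I pushed the lug's rear face with the shut fingers, in small steps. The force read 15.0, 15.7 and finally 17.6 N, inside the 13.5–19.5 N window and a little above the 16.5 N aim. I then backed the fingers 15 mm clear and handed in.

**What went wrong or was not checked:**
- **Wasted time:** my earlier slow pushes with a force stop used about 40 s. The force eased off after each stop (only 2–3 N remained), and the fingertip crept about 5 mm up and 2.5 mm sideways. I switched to short steps with a force reading after each one.
- **Reading noise:** a single force reading can be off by roughly 0.5 N, so the final push is known only to about that.
- **No final picture:** there was little time left, so I did not check from a camera that the rest is flat and in line after the last push, or that the angle pieces and tub stayed put. I did not feel the hand hit either, but that is no proof.

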